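# Press the tumbler down on the glass rinser and hold it

## Task

Pick up the tall steel tumbler that stands mouth down on the draining mat, gripping it gently because its thin wall dents, and set it, still mouth down and upright, centred on the sprung cross of the glass rinser. Press it down against the spring until its rim rests firmly on the four black seat pads, without forcing it, and keep it gripped and firmly pressed there: the program finishes while holding it down. Leave the tea bowl, the sauce bottle and the stack of dishes alone.

Things in the scene. Friction and masses are not known exactly. Their poses are not given: they have to be found in the camera images.
- tumbler_mid (a point): Centre (half-way up) of the tall stainless tumbler: straight cylinder, 56 mm diameter, 105 mm tall, mouth down, closed end on top, 0.08 to 0.16 kg. z axis up; rim 52.5 mm below this point, top 52.5 mm above. It stands on the mat. Thin-walled: a grip of 10 to 25 N per finger carries it and the push by friction; it dents if the two fingers together bear on it with over 80 N.
- mat: Fixed black rubber draining mat, 180 x 270 x 6 mm; origin at the centre of its underside, x along the short side. The tumbler and the tea bowl stand on it about 130 mm apart, in either order. Its place and yaw differ from run to run, and it may be to the left or to the right of the rinser.
- rinser: Fixed glass rinser: a low steel tray 170 x 200 mm (x by y), floor 18 mm high with a rim 26 mm high, with four black seat pads and a grey sprung cross in the middle. Origin at the centre of its underside, z up.
- seat_top (a point): Centre of the rinser at the height of the flat tops of the four black seat pads (35 mm above the table): the hard stop for the tumbler's rim. The pads are 28 mm squares centred 25 mm either side in the rinser's x and y; the arms of the cross run in the 22 mm gaps between them.
- star_top (a point): Centre of the top of the sprung grey cross (two bars 90 mm long, 11 mm wide, along the rinser's x and y). At rest it is 15 mm above the pads; it sinks straight down as it is pressed and moves with the joint star.
- star (a joint): Downward travel of the cross (m): 0 at rest, 0.015 when its top is level with the pads and the rim meets them. Spring: about 2 N to start, rising evenly to 6 N at 0.015; the tumbler's weight alone does not sink it. Beyond that the pads carry the push. A steady hand push of 9 to 15 N in all is right; over 35 N on the cross or the pads damages the rinser.
- seat: The four black fixed seat pads on the rinser, the hard stop; origin is that of the rinser (table height).
- teabowl: Bystander: short wide white tea bowl standing mouth down on the mat, 78 mm in diameter at its rim, 55 mm tall; origin at the centre of its rim.
- sauce_bottle: Bystander: white sauce bottle, 54 mm in diameter, 140 mm tall, beyond the work; origin at the centre of its underside.
- dishes: Bystander: stack of white dishes, 124 mm in diameter, 50 mm tall, beyond the work; origin at the centre of its underside.
There are look-alikes about, which are no part of the job. What is shaped like the part that bears tumbler_mid but orange is not meant.

How it is judged:
By the outcome, as a careful person would: the job done as asked, in the order asked, and still so for the second after the job is handed in, while the arm keeps its last pose, push and grip.
It also fails if it takes over 45 s, if anything falls off the work surface, if the arm or the gripper's body presses on something with over 40 N, if the wrist force passes 120 N, or if a joint passes its speed limit or range.

## Robot

A 6-joint arm with a two-finger parallel gripper is mounted at the origin on the work surface. World frame = base frame: x ahead of the robot, y to its left, z up, the work surface at z = 0. Lengths are in m, angles in rad, forces in N, time in s.
With the tool pointing down it reaches from about 0.35 to 1 m from the base axis. Payload 7.1 kg.
Tool frame: the origin (TCP) lies between the finger pads; the fingertips stand 22 mm ahead of it and the grasp point (between the pads) lies 3 mm ahead of it; z points along the fingers, y is the line along which they close (so a half turn about z gives the same grasp; the last joint's range is limited). The gripper opens to 85 mm and grips with 20 to 120 N. Pads are 22 mm wide; open, the fingers measure 114 mm over their backs; the gripper's body (76 mm by 85 mm) begins 54 mm behind the grasp point. The pads swing forward as they close: fully open they stand 13 mm farther back than shut.
Start: joints at [1.097, 0.423, 1.63, -0, 1.089, -0.019], TCP at [0.275, 0.561, 0.253] pointing down, gripper open.
Joint ranges: [-3, 3], [-0.9, 2.11], [0.09, 2.58], [-1.31, 4.45], [0.11, 2.69], [-2.54, 2.54]. Speed limits (rad/s): [2.39, 2.39, 3.01, 3.14, 3.14, 3.14].

## Interface

Orientations are given as a rotation vector (axis times angle).
In Python, from rig import manip gives the robot as it stands. The module is installed in compiled form; this text tells all that it offers. Calls block until the motion is done:
- manip.move_to(position, orientation): joint-space move of the TCP to a pose.
- manip.servo_line(position, orientation=None, rate=0.15): straight line of the TCP; orientation=None keeps the orientation; rate is the mean speed in m/s.
- manip.set_joints(angles): joint-space move.
- manip.command_gripper(opening, f_grip=None): finger opening in m; f_grip is the grip in N (None keeps the last); returns when the fingers have stopped.
- manip.hold(seconds).
- manip.solve_ik(position, orientation): joint angles nearest the present ones, or None.
- manip.camera(name): name is "scene" or "top"; returns a dict with "image" (400x640x3 uint8, red, green, blue), "fx", "fy", "cx", "cy" (pixels), "k1" (the pictures are not rectified: a ray, as slopes to the right and down, at radius r is drawn at 1 + k1 r^2 times it, then the intrinsics apply), "cam_to_world" (4x4, takes a point from camera to world coordinates). Camera axes: x right, y down, z forward; pixel columns grow to the right and rows downward; lengths in m; the calibration is good to about 2 mm. A picture is of the moment at which its call begins. There is no depth.
A pose or a line that the arm cannot do raises manip.IKError and nothing moves.
- manip.sign_off(): hands the job in; it is judged then, once.
Readings, each from a call of its own:
- manip.get_time(): time.
- manip.get_joint_positions(): joint angles.
- manip.get_joint_vel(): joint speeds.
- manip.get_tau(): joint torques, N m.
- manip.get_position(): TCP position.
- manip.get_ee_rot(): TCP orientation.
- manip.get_contact_force(): force on the tool from outside, world axes, zero at the start.
- manip.get_torque(): the same for the moment, N m.
- manip.get_width(): finger opening in m.
- manip.get_grip_force(): force on a finger pad.
Only numpy, scipy, OpenCV 4.12 (cv2) and the standard library are available. Lean on these libraries where they do the work, as an engineer would, in place of code of your own. Each camera call takes 0.05 s, during which the arm holds its last target. There are 200 camera calls.

## Working session

There is one attempt and no reset: what is moved stays moved. The work goes in short steps, each a Python script; the robot and the scene stay as the last script left them, time stands still between calls to the robot, and variables do not carry over. Pictures are saved under pics/ and viewed, at most 10 in all, crops included, and the job is handed in when it is done.

```bash
mkdir -p pics
python3 - <<'E'
from rig import manip
import cv2
for n in("scene","top"):
    c=manip.camera(n); cv2.imwrite(f"pics/{n}0.png",c["image"][:,:,::-1])
    print(n,c["fx"],c["fy"],c["cx"],c["cy"],c["k1"],c["cam_to_world"].round(4).tolist())
print(manip.get_time(),manip.get_ee_rot())
E
```

```text
scene 405.12407849850035 405.12407849850035 316.20591805072115 195.01741641558252 -0.07052763607984254 [[-0.5359, 0.5889, -0.6051, 1.0583], [0.8443, 0.3723, -0.3854, 0.2776], [-0.0017, -0.7174, -0.6967, 0.58], [0.0, 0.0, 0.0, 1.0]]
top 444.6298172400628 444.6298172400628 321.2756030947864 200.807725334398 0.02861815100129189 [[0.0199, -0.9919, 0.1256, 0.4944], [-0.9998, -0.019, 0.0084, -0.0091], [-0.0059, -0.1258, -0.992, 1.02], [0.0, 0.0, 0.0, 1.0]]
0.1 [-7.08192339e-01 -3.06038332e+00  2.16577305e-03]
```

View pics/scene0.png

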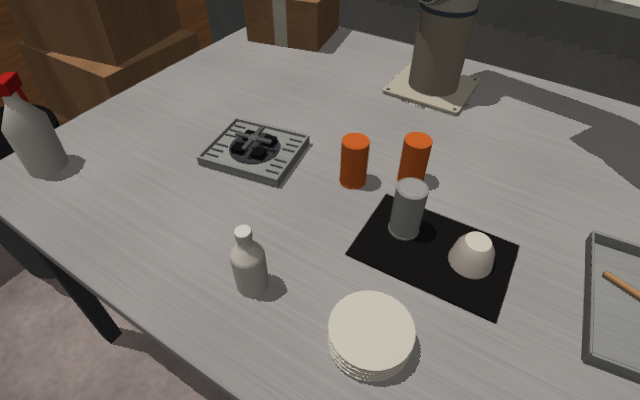

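View pics/top0.png

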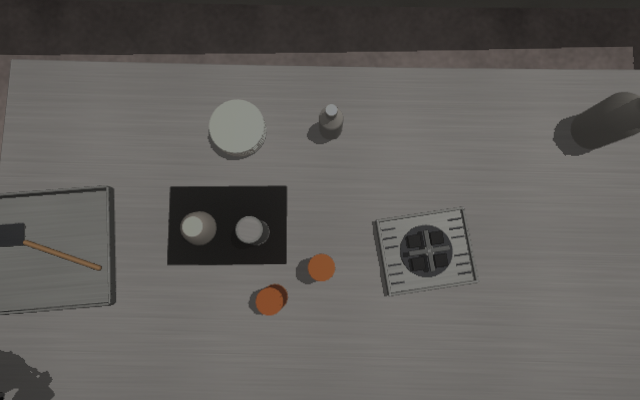

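The scene view shows the steel tumbler at (408,210), the bowl at (472,255), and the rinser at (255,150). In the top view the tumbler's top is at about (249,230), the orange decoys at (321,267) and (269,300), and the rinser's centre at about (427,251). I'll enlarge both.

```bash
cat > h.py <<'E'
import numpy as np, cv2
from rig import manip
def pix2w(c,uv,z):
    x=(uv[0]-c["cx"])/c["fx"]; y=(uv[1]-c["cy"])/c["fy"]
    a,b=x,y
    for _ in range(10):
        s=1+c["k1"]*(a*a+b*b); a,b=x/s,y/s
    T=np.array(c["cam_to_world"]); d=T[:3,:3]@[a,b,1]
    return T[:3,3]+d*(z-T[2,3])/d[2]
def w2pix(c,p):
    T=np.array(c["cam_to_world"]); q=T[:3,:3].T@(np.array(p)-T[:3,3]); a,b=q[:2]/q[2]
    s=1+c["k1"]*(a*a+b*b); return np.array([c["cx"]+c["fx"]*a*s,c["cy"]+c["fy"]*b*s])
E
python3 - <<'E'
import cv2,numpy as np
t=cv2.imread("pics/top0.png")
a=t[195:265,215:285]; b=t[200:300,370:480]
a=cv2.resize(a,(400,400),interpolation=cv2.INTER_CUBIC); b=cv2.resize(b,(400,364),interpolation=cv2.INTER_CUBIC)
b=cv2.copyMakeBorder(b,0,36,0,0,cv2.BORDER_CONSTANT)
o=np.hstack([a,b]); cv2.imwrite("pics/c1.png",cv2.convertScaleAbs(o,alpha=1.6))
s=cv2.imread("pics/scene0.png")
a=cv2.resize(s[170:250,370:450],(400,400),interpolation=cv2.INTER_CUBIC); b=cv2.resize(s[110:190,195:315],(400,267),interpolation=cv2.INTER_CUBIC)
b=cv2.copyMakeBorder(b,0,133,0,0,cv2.BORDER_CONSTANT)
cv2.imwrite("pics/c2.png",cv2.convertScaleAbs(np.hstack([a,b]),alpha=1.3))
E
```

```text
(no output)
```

View pics/c1.png

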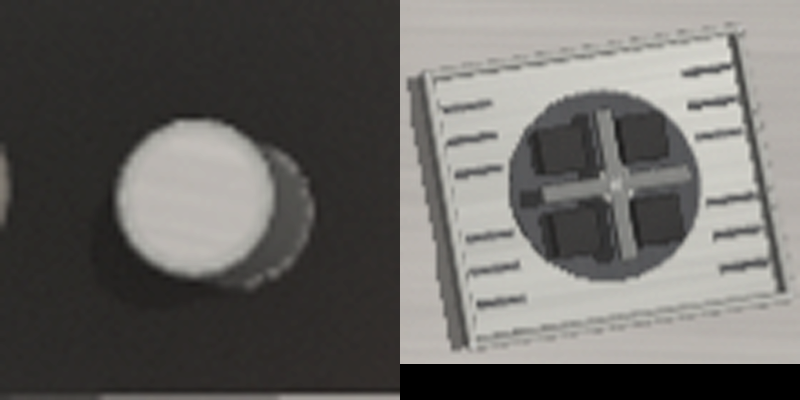

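View pics/c2.png

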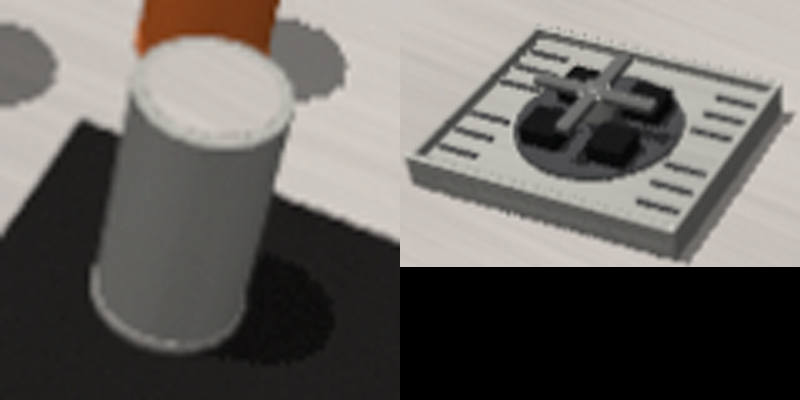

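Top view: the tumbler's top is centred at crop (195.5,197.5) and the star at (616,186). Scene view: the tumbler's top is at (211.5,93.5) and the star at (597,93). I'll combine both views.

Run:
```python
from h import *
from scipy.spatial.transform import Rotation as R
t=manip.camera("top"); s=manip.camera("scene")
print("tum",pix2w(t,(248.8,229.15),.111),pix2w(s,(411.9,188.3),.111))
print("star",pix2w(t,(429.05,250.8),.05),pix2w(s,(253.75,137.55),.05), "circ",pix2w(t,(425.9,250.65),.018))
f=lambda x,y:(370+(x-400+.5)/3.636-.5,200+(y+.5)/3.636-.5)
for a,b in(((543,193),(690,174)),((603,110),(627,258))):
    d=pix2w(t,f(*b),.05)-pix2w(t,f(*a),.05); print(np.degrees(np.arctan2(d[1],d[0])),np.linalg.norm(d))
p=pix2w(t,(248.8,229.15),.111); q=pix2w(t,(429.05,250.8),.05)
for yaw in(0,90,180,270):
    rv=(R.from_euler('z',yaw,degrees=True)*R.from_euler('x',180,degrees=True)).as_rotvec()
    print(yaw,rv,[None if (k:=manip.solve_ik(np.r_[o[:2],.22],rv)) is None else np.round(k,2) for o in(p,q)])
```

```text
tum [0.54822778 0.14556326 0.111     ] [0.55035937 0.14655209 0.111     ]
star [ 0.51277486 -0.23590001  0.05      ] [ 0.51787728 -0.22982292  0.05      ] circ [ 0.51356608 -0.23638785  0.018     ]
-81.46003167252924 0.08804874089696527
-171.41503808963748 0.08809806214648797
0 [3.14159265 0.         0.        ] [array([ 0.24,  0.38,  1.79, -0.  ,  0.98,  1.81]), array([-0.45,  0.38,  1.79, -0.  ,  0.97,  1.12])]
90 [2.22144147e+00 2.22144147e+00 1.36024059e-16] [array([ 0.24,  0.38,  1.79, -0.  ,  0.98,  0.24]), array([-0.45,  0.38,  1.79,  0.  ,  0.97, -0.45])]
180 [1.92367069e-16 3.14159265e+00 1.92367069e-16] [array([ 0.24,  0.38,  1.79,  0.  ,  0.98, -1.33]), array([-0.45,  0.38,  1.79,  0.  ,  0.97, -2.02])]
270 [ 2.22144147e+00 -2.22144147e+00 -1.36024059e-16] [None, None]
```

```bash
cat >> h.py <<'E'
RV=np.array([np.pi/np.sqrt(2),np.pi/np.sqrt(2),0])
def st(m=""): print(m,"t%.2f"%manip.get_time(),np.round(manip.get_position(),4),"F",np.round(manip.get_contact_force(),1),"w %.4f g %.1f"%(manip.get_width(),manip.get_grip_force()))
E
python3 - <<'E'
from h import *
P=[.549,.146]
manip.command_gripper(.085,20)
manip.move_to([*P,.24],RV); st()
manip.servo_line([*P,.0755],rate=.12); st("down")
manip.command_gripper(.05,22); st("grip")
manip.servo_line([*P,.09],rate=.05); st("lift")
manip.servo_line([*P,.24],rate=.15); st("up")
t=manip.camera("top"); s=manip.camera("scene")
cv2.imwrite("pics/top1.png",t["image"][:,:,::-1]);cv2.imwrite("pics/scene1.png",s["image"][:,:,::-1])
a=cv2.resize(s["image"][90:240,350:500,::-1],(400,400));b=cv2.resize(t["image"][170:270,200:300,::-1],(400,400))
cv2.imwrite("pics/c3.png",np.hstack([a,b]))
E
```

```text
t2.23 [0.5489 0.1468 0.2401] F [-0.5 -0.1  0.1] w 0.0849 g 0.0
down t3.74 [0.5495 0.1461 0.0762] F [ 0.4 -1.1 -0.1] w 0.0852 g 0.0
grip t4.17 [0.5484 0.1461 0.076 ] F [-3.   2.7  7.1] w 0.0562 g 11.3
lift t4.61 [0.5493 0.146  0.0905] F [-0.7 -0.7 -2.1] w 0.0557 g 15.1
up t5.76 [0.5483 0.1458 0.239 ] F [ 0.6  0.4 -1.5] w 0.0557 g 15.1
```

View pics/c3.png

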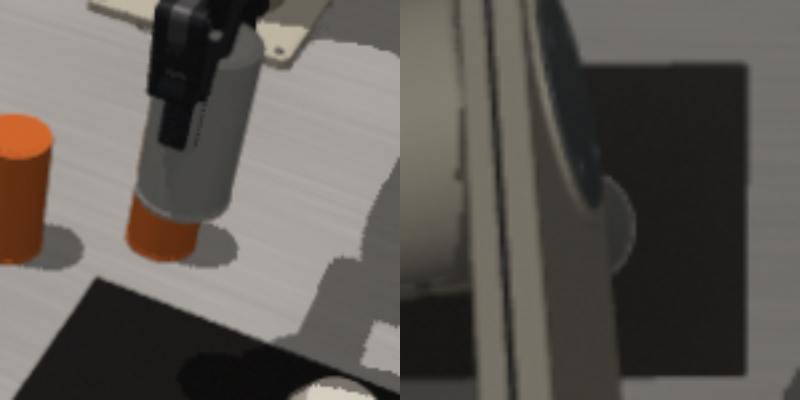

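The tumbler is held upright and clear of the mat. Next I'll refine the rinser pose by fitting the tray's rim corners and the star in each view.

Run:
```python
from h import *
from scipy.optimize import least_squares
t=manip.camera("top"); s=manip.camera("scene")
ft=lambda x,y:(370+(x-400+.5)/3.636-.5,200+(y+.5)/3.636-.5)
fs=lambda x,y:(195+(x-400+.5)/3.333-.5,110+(y+.5)/3.333-.5)
# model corners (rinser y ~ world y): TL in top = far(+x), +y
M=np.array([[.085,.1,.026],[.085,-.1,.026],[-.085,.1,.026],[-.085,-.1,.026],[0,0,.05]])
top=[ft(425,72),ft(738,28),ft(470,347),ft(788,295),ft(616,186)]
sc=[fs(678,237),fs(407,160),fs(783,84),fs(538,28),fs(597,93)]
def proj(c,p):
    cs,sn=np.cos(p[2]),np.sin(p[2]); W=M@np.array([[cs,sn,0],[-sn,cs,0],[0,0,1]])+[p[0],p[1],0]
    return np.array([w2pix(c,w) for w in W])
sols=[]
for n,cams in(("top",[(t,top)]),("sc",[(s,sc)]),("both",[(t,top),(s,sc)])):
    f=lambda p:np.concatenate([(proj(c,p)-np.array(o)).ravel() for c,o in cams])
    r=least_squares(f,[.513,-.235,.14]); print(n,r.x.round(4),np.degrees(r.x[2]).round(1)); print(r.fun.reshape(-1,2).round(1).tolist())
    sols.append(r.x)
```

```text
top [ 0.5142 -0.2349  0.1683] 9.6
[[-1.4, -0.3], [0.9, -1.4], [-1.0, 0.7], [1.9, 1.5], [-0.4, -0.6]]
sc [ 0.5174 -0.2303  0.1789] 10.3
[[0.2, -0.0], [-0.7, 0.1], [0.9, 0.3], [-0.4, -0.6], [-0.0, -0.2]]
both [ 0.5148 -0.2335  0.1727] 9.9
[[-2.1, -0.4], [0.0, -1.8], [-1.5, 0.6], [1.4, 1.0], [-1.1, -0.9], [-0.7, -1.2], [-0.9, -1.2], [0.5, -0.5], [-0.4, -1.6], [-0.4, -1.2]]
```

Run:
```python
from h import *
P=[.5148,-.2335]
manip.move_to([*P,.24],RV); st()
manip.servo_line([*P,.130],rate=.12); manip.hold(.3); st("near")
s=manip.camera("scene"); t=manip.camera("top")
cv2.imwrite("pics/scene2.png",s["image"][:,:,::-1]);cv2.imwrite("pics/top2.png",t["image"][:,:,::-1])
a=cv2.resize(s["image"][70:190,195:315,::-1],(600,600),interpolation=cv2.INTER_CUBIC)
cv2.imwrite("pics/c4.png",cv2.convertScaleAbs(a,alpha=1.3))
z=manip.get_position()[2]
for h in(-.0697,.0353):
  W=[w2pix(s,[P[0]+.028*np.cos(k),P[1]+.028*np.sin(k),z+h]) for k in np.linspace(0,6.283,721)]
  W=(np.array(W)-[195,70]+.5)*5-.5; print("pred",W.min(0),W.max(0))
```

```text
t7.38 [ 0.5151 -0.2327  0.24  ] F [ 1.2  0.9 -1.5] w 0.0559 g 15.1
near t8.74 [ 0.515  -0.2336  0.1305] F [ 0.4 -0.  -1. ] w 0.0558 g 15.1
pred [227.08985481 277.64654336] [354.82591407 352.0358718 ]
pred [193.81160569  66.96698107] [332.63582687 136.85375882]
```

View pics/c4.png

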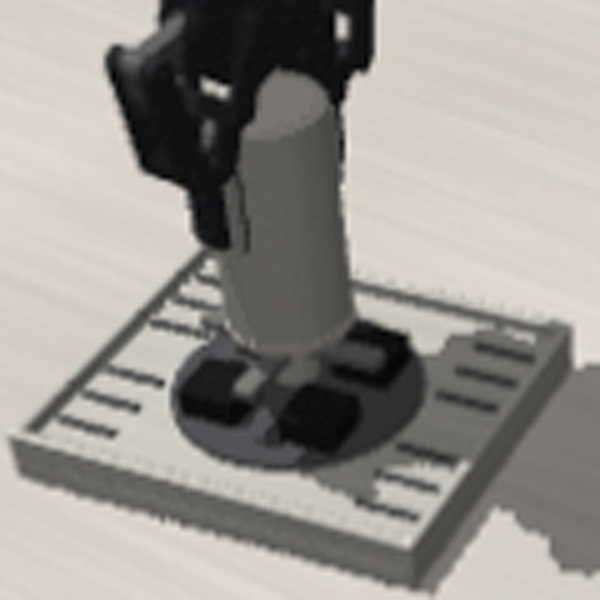

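In the scene crop the rim spans x 223–356 with its bottom at y 354, within about 1 mm of the prediction. Next I'll check the star's centre in the scene view and the tumbler in the top view, enlarged.

Run:
```python
from h import *
s=cv2.imread("pics/scene0.png"); t=cv2.imread("pics/top2.png")
a=cv2.resize(s[115:165,225:275],(500,500),interpolation=cv2.INTER_CUBIC)
b=cv2.resize(t[210:290,385:433],(300,500),interpolation=cv2.INTER_CUBIC)
b=cv2.resize(t[200:300,385:445],(300,500),interpolation=cv2.INTER_CUBIC)
cv2.imwrite("pics/c5.png",cv2.convertScaleAbs(np.hstack([a,b]),alpha=1.5))
c=manip.camera("scene"); f=lambda p:(np.array(w2pix(c,p))-[225,115]+.5)*10-.5
for P in([.5148,-.2335],[.5174,-.2303],[.5132,-.2359]): print(P,"centre",f([*P,.05]),[f([P[0]+.045*np.cos(k),P[1]+.045*np.sin(k),.05]).round() for k in np.radians(9)+np.arange(4)*np.pi/2])
c=manip.camera("top"); P=[.515,-.2336]
for h in(-.0697,.0353):
  W=np.array([w2pix(c,[P[0]+.028*np.cos(k),P[1]+.028*np.sin(k),.1305+h]) for k in np.linspace(0,6.283,721)])
  W=(W-[385,200]+.5)*5-.5+[500,0]; print("top pred",W.min(0),W.max(0))
```

```text
[0.5148, -0.2335] centre [287.7737953  217.80153813] [array([183., 332.]), array([467., 265.]), array([386., 111.]), array([114., 172.])]
[0.5174, -0.2303] centre [291.67192945 228.23443561] [array([187., 343.]), array([472., 276.]), array([390., 121.]), array([117., 182.])]
[0.5132, -0.2359] centre [283.87443237 210.80942203] [array([179., 325.]), array([463., 258.]), array([382., 104.]), array([111., 165.])]
top pred [656.92080168 184.61551915] [788.61945892 316.48629173]
top pred [713.59117021 171.98780405] [861.69656232 320.07673172]
```

View pics/c5.png

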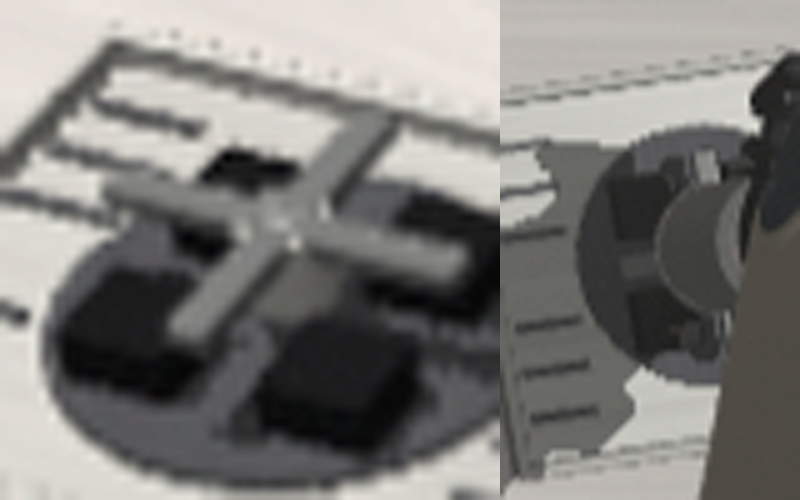

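Read by its bar ends, the star in the scene view is at (284,220) against a predicted (288,218), so the tumbler lines up with it to within about 1 mm. In the top view the rim's left edge is at 657, as predicted. I'll shift about 1 mm toward the top-view estimate and press under force control.

```bash
cat > press.py <<'E'
from h import *
def fz(n=5):
    v=[]
    for _ in range(n): manip.hold(.02); v.append(manip.get_contact_force()[2])
    return np.mean(v)
P=[.5142,-.2345]
manip.command_gripper(.05,30); st("grip")
manip.servo_line([*P,.128],rate=.05); st()
f0=fz(8); print("f0",f0)
z=.122; manip.servo_line([*P,z],rate=.03)
while z>.098:
    z-=.001 if z>.1075 else .0004
    manip.servo_line([*P,z],rate=.02); f=fz()-f0
    print("%.4f %.4f %.1f g%.1f"%(z,manip.get_position()[2],f,manip.get_grip_force()))
    if f>11: break
manip.hold(.3); print("final",fz(10)-f0); st()
s=manip.camera("scene")
cv2.imwrite("pics/c6.png",cv2.resize(s["image"][70:190,195:315,::-1],(600,600),interpolation=cv2.INTER_CUBIC))
E
python3 press.py
```

```text
grip t9.16 [ 0.5148 -0.2335  0.13  ] F [-0.2 -0.4 -0.4] w 0.0557 g 19.5
 t9.41 [ 0.514  -0.2345  0.1277] F [-0.6  0.7 -1.6] w 0.0555 g 19.5
f0 -1.3632754522960495
0.1210 0.1210 0.9 g19.5
0.1200 0.1202 1.8 g19.6
0.1190 0.1191 2.6 g19.6
0.1180 0.1180 2.5 g19.6
0.1170 0.1171 2.9 g19.6
0.1160 0.1160 3.6 g19.6
0.1150 0.1150 3.4 g19.7
0.1140 0.1140 4.1 g19.7
0.1130 0.1130 4.0 g19.6
0.1120 0.1120 4.3 g19.7
0.1110 0.1110 4.7 g19.7
0.1100 0.1100 4.6 g19.7
0.1090 0.1090 4.8 g19.7
0.1080 0.1080 5.2 g19.7
0.1070 0.1070 5.1 g19.7
0.1066 0.1066 5.7 g19.8
0.1062 0.1062 5.6 g19.8
0.1058 0.1058 5.6 g19.8
0.1054 0.1054 5.9 g19.8
0.1050 0.1052 7.5 g19.8
0.1046 0.1051 11.2 g20.0
final 11.279535899156203
 t17.36 [ 0.5142 -0.2344  0.1051] F [-2.2  1.6  9.5] w 0.0559 g 20.0
```

View pics/c6.png

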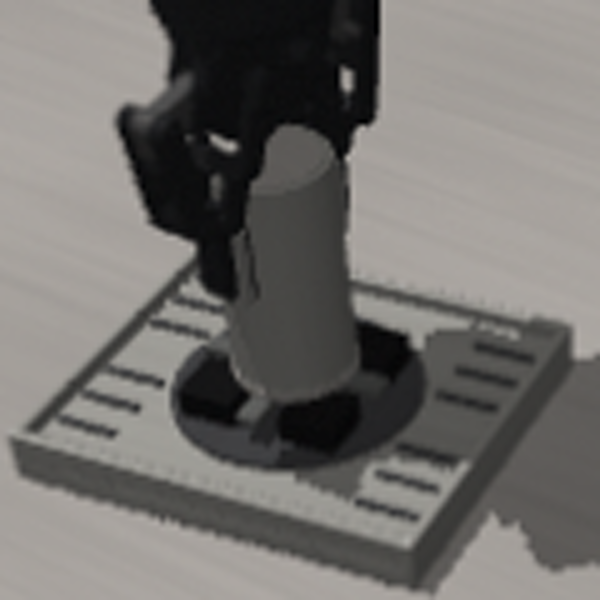

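The cross bottomed out where expected: the force rises steeply at TCP z ≈ 0.105. The tumbler is upright and centred, with its rim's bottom at (298,405). I'll add a small press to mid-band, confirm, and hand in.

Run:
```python
from h import *
manip.servo_line([.5142,-.2345,.1045],rate=.01); manip.hold(.4)
v=[]
for _ in range(15): manip.hold(.03); v.append(manip.get_contact_force()[2])
m=np.mean(v); print(m,m+1.36); st()
if 9<m<13.5: print(manip.sign_off())
```

```text
10.611982255900577 11.971982255900576
 t18.56 [ 0.5142 -0.2345  0.1051] F [-2.3  1.9  9.9] w 0.0552 g 20.0
the job is handed in; nothing more can be done
None
```

I handed the job in at 18.6 s: the tumbler is upright and mouth down on the rinser, centred on the cross to about 2 mm. It is held at 20 N per finger and pressed onto the seat pads with about 11–12 N; the judge's verdict was not shown.

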